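Swing the inspection magnifier over the glass stopper and clamp it

ROBOT

A 6-joint arm with a two-finger parallel gripper is mounted at the origin on a cart in front of the work surface, level with it; the furniture and walls round the work are solid. World frame = base frame: x ahead of the robot, y to its left, z up, the work surface at z = 0. Lengths are in mm, angles in rad, forces in N, time in s.
With the tool pointing down it reaches from about 350 to 975 mm from the base axis. Payload 7.1 kg.
Tool frame: the origin (TCP) lies at the very end of the fingers, on their centre line; the grasp point (between the pads) lies 19 mm behind it (ctrl.pinch_z is the z of the grasp point in the tool frame, in mm); z points along the fingers, y is the direction in which the jaws open and shut (so a half turn about z gives the same grasp; the last joint's range is limited). The gripper opens to 88 mm and grips with 3 to 60 N. Pads are 20 mm wide; open, the fingers measure 115 mm over their backs; the gripper's body (75 mm by 178 mm) begins 61 mm behind the grasp point.
Start: joints at [-1.187, 0.423, 1.63, -0, 1.089, -0.019], TCP at [245.013, -574.955, 222.675] pointing down, gripper open.
Joint ranges: [-3, 3], [-0.9, 2.11], [0.09, 2.58], [-1.31, 4.45], [0.11, 2.69], [-2.54, 2.54]. Speed limits (rad/s): [2.39, 2.39, 3.01, 3.14, 3.14, 3.14].

INTERFACE

Orientations are given as a rotation vector (axis times angle).
In Python, from workcell import get_obs, optics, ctrl gives the robot as it stands.
- The arm moves only by the shell command python3 -m jog 'ROWS'. ROWS is a JSON object of lists of equal length, an entry for each row: "delta_rot": the turn, a rotation vector about the tool's x, y, z in rad, a list of three; "translation": the shift along the tool's x, y, z in mm, a list of three; "hand": the opening, from -1 (shut) to 1 (fully open). In form: {"delta_rot": [[rx, ry, rz], ...], "translation": [[x, y, z], ...], "hand": [hand, ...]}. A call has 1 to 5 rows; each row is the pose to reach, as a shift and turn from the pose commanded when the call began, along the tool's axes at that moment; what a row does not reach only later rows make up. A row lasts 1/10 s, in which the tool goes at most 50 mm and 8.59 degrees, less where a joint would pass 70% of its speed; a pose out of reach is approached as far as the arm can. A call with a gripper value outside its range is refused whole. The fingers move at their own pace and stop on an object; the grip force is fixed at half the most. Time passes only in rows, so rows that repeat a pose let the fingers close. It gives the time, the measured TCP pose, the force and the opening at its end, in the units of the state.
- get_obs(): the state, without advancing time (a new reading comes with each control period).
- optics.get_image(name): name is "side" or "top" or "wrist"; returns the picture (480x640x3 uint8, red, green, blue); there is no depth.
- optics.calibration(name): a dict with "intrinsics" (3x3 intrinsics, pixels), "cam_to_world" (4x4, takes a point from camera to world coordinates). Camera axes: x right, y up, looking along -z (the intrinsics and any distortion apply to the point x, -y, -z); pixel columns grow to the right and rows downward; lengths in mm; the calibration is good to about 2 mm. The wrist camera is an equidistant fisheye: a pixel r from the principal point sees the ray r / f radians off the axis. A picture is of the moment at which its call begins: read the wrist's pose just before it. calibration takes no time and is no camera call; for the wrist camera it gives the pose at the moment of the call.
- ctrl.close_job(): hands the job in, once; it reports no verdict.
The state is a dict: "t": time; "qpos": joint angles; "qvel": joint speeds; "joint_torque": joint torques, N m; "ee_pos": TCP position; "orientation": TCP orientation; "ft_force": force on the tool from outside, world axes, zero at the start; "moment": the same for the moment, N m; "width": finger opening in mm.
Only numpy, scipy, OpenCV 4.12 (cv2) and the standard library are available. Lean on these libraries where they do the work, as an engineer would, in place of code of your own. Each camera call takes 0.05 s, during which the arm holds its last target. There are 200 camera calls.

TASK

Push the magnifier's swing arm round with a fingertip until the lens is centred over the glass stopper lying on the stand, then push the upright handle of the clamp lever round clockwise (seen from above) until it is fully home against its stop. The lens must still be over the stopper at the end; do not close the clamp before it is there, and do not move the stopper, the dish, the cap or the other things standing about.

Things in the scene. Friction and masses are not known exactly. Their poses are not given: they have to be found in the camera images.
- swing_arm (a joint): angle of the magnifier's swing arm about the upright column of the stand: 0 points straight across the stage plate, away from the clamp lever, and it grows anticlockwise seen from above; range -1.3 to 1.3. A stiff pivot (about 0.12 N m): the arm stays where it is left. The clamp does not change this.
- column_axis (a point): point on the axis of the upright column (about which both swing arm and clamp lever turn), 90 mm above the desk, at the middle of the arm's height; its x axis points along the swing arm towards the lens, z up. The hub is 38 mm across; the column's top is 109 mm above the desk, the highest point of the stand.
- bar_mid (a point): point in the middle of the flat aluminium bar of the swing arm, 85 mm from the column axis, 90 mm above the desk. The bar runs from the hub to the lens ring (about 19 to 101 mm from the axis), is 12 mm wide and 20 mm high (80 to 100 mm above the desk); its two upright flanks are the places to push. Its x axis points along the arm towards the lens.
- lens (a point): centre of the round magnifying lens, 140 mm from the column axis, 90 mm above the desk; its black ring is 79 mm across outside and 11 mm thick.
- clamp_lever (a joint): angle of the clamp lever about the same column: 0 is open, it grows as the lever is pushed clockwise seen from above, and 1.1 is fully home against a hard stop. About 0.08 N m of friction; it stays where it is left.
- lever_handle (a point): point on the axis of the upright round black handle at the end of the clamp lever, 72 mm from the column axis, 82 mm above the desk; the handle is 17 mm across at its thickest (near the top) and reaches from 55 to 102 mm above the desk. The lever is on the side of the column turned to the robot.
- stopper_mid (a point): middle of the ground glass stopper, whitish, 49 mm long, 24 mm thick, lying on its side on one of the three seat circles of the stage plate (the plate is dark steel, 220 x 300 mm, its top 8 mm above the desk; the circles lie 140 mm from the column axis, at arm angles of about -0.87, 0 and 0.87). The point is 12 mm above the plate.
- dish: round glass dish, 60 mm across, 14 mm high, on another seat circle; origin at the centre of its underside. Not to be moved.
- cap: blue screw cap, 78 mm across, 28 mm high, on the third seat circle; origin at the centre of its underside. Not to be moved.
- stand: the fixed inspection stand; origin at the centre of the underside of its stage plate, x from the lever side to the far side, the column 70 mm from it towards -x. Fixed to the desk.
- reagent_bottle: small brown bottle with a white cap, 48 mm across, 106 mm high, standing on the desk to the right of the stand; origin at the centre of its underside. A bystander.
- dropper_bottle: small brown dropper bottle with black teat, 33 mm across, 88 mm high, standing on the desk to the right of the stand; origin at the centre of its underside. A bystander.
- tweezers: steel tweezers, 122 mm long, lying on the desk to the left of the stand; origin at the centre of the underside. A bystander.

How it is judged:
By the outcome, as a careful person would: the job done as asked, in the order asked, and still so for the second after the job is handed in, with the robot touching nothing.
It also fails if it takes over 45 s, if anything falls off the work surface, if the arm or the gripper's body presses on something with over 40 N, if the wrist force passes 120 N, or if a joint passes its speed limit or range.

## Working session

There is one attempt and no reset: what is moved stays moved. The work goes in short steps, Python scripts to look and compute and a shell command to move; the robot and the scene stay as the last step left them, time stands still between calls to the robot, and variables do not carry over. Pictures are saved under pics/ and viewed, about 8 in all and at most 12, crops included, and the job is handed in when it is done.

```bash
mkdir -p pics; ls; python3 - <<'E'
from workcell import get_obs, optics, ctrl
import cv2, numpy as np
o=get_obs(); print({k:np.round(v,3).tolist() for k,v in o.items()})
for n in ["side","top"]:
    im=optics.get_image(n); cv2.imwrite(f"pics/{n}0.png",im[:,:,::-1])
    c=optics.calibration(n); print(n,np.round(c["intrinsics"],1).tolist(),np.round(c["cam_to_world"],3).tolist(),[k for k in c])
E
```

```text
pics
{'t': 0.0, 'qpos': [-1.187, 0.424, 1.631, 0.0, 1.089, -0.019], 'qvel': [-0.001, -0.0, 0.0, -0.0, 0.001, 0.001], 'joint_torque': [-0.003, -54.464, -27.366, 0.064, 0.023, -0.0], 'ee_pos': [244.824, -574.457, 221.899], 'orientation': [-3.077, -0.628, 0.0], 'ft_force': [0.205, 0.383, -0.111], 'moment': [0.033, -0.071, -0.025], 'width': 87.761}
side [[486.7, 0.0, 324.9], [0.0, 486.7, 238.4], [0.0, 0.0, 1.0]] [[-0.998, 0.006, -0.066, 436.15], [-0.062, -0.402, 0.913, 882.685], [-0.021, 0.915, 0.402, 560.484], [0.0, 0.0, 0.0, 1.0]] ['intrinsics', 'cam_to_world']
top [[580.7, 0.0, 314.7], [0.0, 580.7, 244.3], [0.0, 0.0, 1.0]] [[0.002, 0.997, -0.079, 432.316], [-1.0, 0.002, 0.006, -135.531], [0.006, 0.079, 0.997, 1197.869], [0.0, 0.0, 0.0, 1.0]] ['intrinsics', 'cam_to_world']
```

View pics/top0.png

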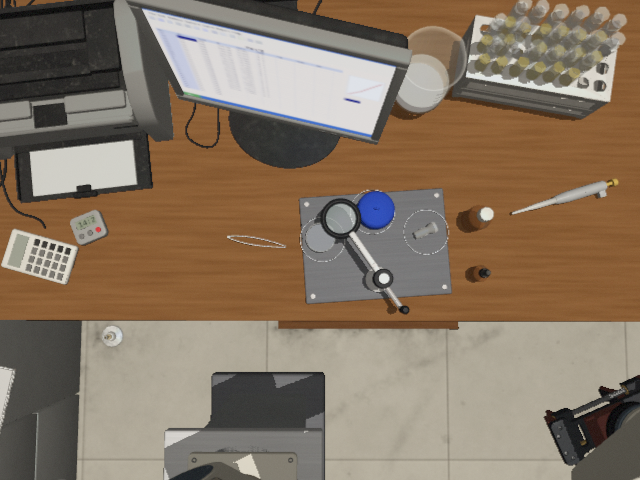

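View pics/side0.png

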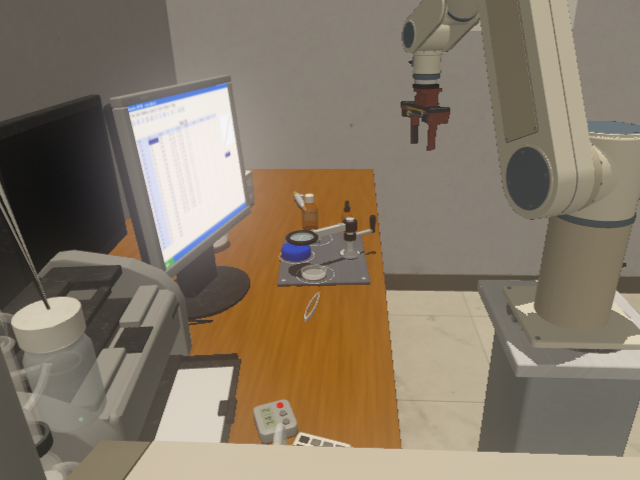

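The top view shows the lens at (341,218), column top (383,279), lever handle (404,310), stopper (425,231), dish (321,237) and cap (376,210). The side view shows the arm clear of the stand. I'll zoom in to measure.

```bash
cat > h.py <<'E'
from workcell import get_obs, optics, ctrl
import cv2, numpy as np
def ray(n,u,v):
    c=optics.calibration(n);K=c["intrinsics"];T=np.array(c["cam_to_world"])
    d=T[:3,:3]@np.array([(u-K[0][2])/K[0][0],-(v-K[1][2])/K[1][1],-1]); return T[:3,3],d
def onz(n,u,v,z):
    p,d=ray(n,u,v); return (p+d*(z-p[2])/d[2])[:2]
def proj(n,P):
    c=optics.calibration(n);K=np.array(c["intrinsics"]);T=np.linalg.inv(np.array(c["cam_to_world"]))
    q=T[:3,:3]@np.array(P,float)+T[:3,3]; return K[0,2]+K[0,0]*q[0]/-q[2],K[1,2]+K[1,1]*q[1]/q[2]
E
python3 - <<'E'
import cv2
im=cv2.imread("pics/top0.png")[180:325,290:500]
cv2.imwrite("pics/c0.png",cv2.resize(im,(798,551),interpolation=cv2.INTER_CUBIC))
E
```

```text
(no output)
```

View pics/c0.png

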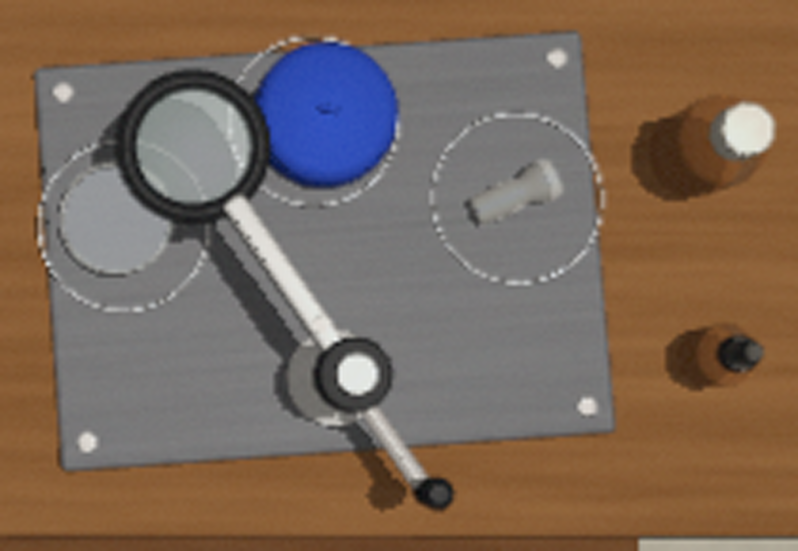

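The crop shows the column top at (357,374), lens centre (194,146), handle (434,492) and stopper from (467,210) to (562,178). The bottles are at (748,130) and (742,353).

```bash
python3 - <<'E'
from h import *
im=cv2.imread("pics/top0.png")
f=lambda x,y,z: onz("top",x/3.8+290-.4,y/3.8+180-.4,z)
C=f(357,374,109);L=f(194,146,95);H=f(434,492,102);S=f(514,192,20)
# stand frame from corner screws
q=[f(*p,9) for p in [(63,92),(557,58),(588,406),(87,442)]]
ctr=np.mean(q,0); xa=(q[0]+q[1]-q[2]-q[3]); yaw=np.arctan2(xa[1],xa[0])
# stopper mask
hsv=cv2.cvtColor(im,cv2.COLOR_BGR2HSV); g=cv2.cvtColor(im,cv2.COLOR_BGR2GRAY)
m=np.zeros_like(g); m[216:246,408:444]=255
m=((g>125)&(m>0)).astype('uint8')
n,l,s,c=cv2.connectedComponentsWithStats(m); i=1+np.argmax(s[1:,4]); print("stopper blob",s[i],c[i], cv2.minAreaRect(np.argwhere(l==i)[:,::-1].astype(np.float32)))
ang=lambda p:(np.arctan2(*(p-C)[::-1])-yaw+np.pi)%(2*np.pi)-np.pi
print("C",C,"pred C from plate",ctr-70*np.array([np.cos(yaw),np.sin(yaw)]),"yaw",yaw)
S2=onz("top",*cv2.minAreaRect(np.argwhere(l==i)[:,::-1].astype(np.float32))[0],20)
for n_,p in dict(L=L,H=H,S=S,S2=S2).items(): print(n_,p,np.linalg.norm(p-C),ang(p))
for n_,(x,y,z) in dict(bot=(748,130,106),drop=(742,353,88),cap=(328,114,36),dish=(115,218,20)).items(): p=f(x,y,z);print(n_,p,np.linalg.norm(p-C),ang(p))
E
```

```text
stopper blob [415 221  24  17 197] [426.72588832 229.98477157] ((426.00006103515625, 230.5000457763672), (11.627553939819336, 23.702320098876953), 63.43495178222656)
C [ 455.20867021 -271.45123017] pred C from plate [ 455.28885396 -271.63328842] yaw 0.07193344408889435
L [ 569.95388753 -191.98617729] 139.57492441528342 0.533764708872952
H [ 397.17418486 -309.96459977] 69.65113874064782 -2.627629418269886
S [ 554.84322345 -367.71932947] 138.54454569285335 -0.8401489783820404
S2 [ 554.08167252 -370.0324968 ] 139.62140493523438 -0.8558541237788422
bot [ 577.27608698 -468.185169  ] 231.52688163835933 -1.0873949490063506
drop [ 466.53731168 -468.18085831] 197.05553710874185 -1.5852084688686006
cap [ 594.59252491 -266.22339429] 139.4818598144876 -0.034444263361270266
dish [ 540.36067638 -153.38971041] 145.5657466695052 0.8740163301687618
```

```bash
python3 - <<'E'
from h import *
def tri(a,b):
    p,d=ray("top",*a);q,e=ray("side",*b)
    s=np.linalg.lstsq(np.c_[d,-e],q-p,rcond=None)[0]; A,B=p+d*s[0],q+e*s[1]; return (A+B)/2,np.linalg.norm(A-B)
print(tri((408,42),(252,82)),tri((375,141),(250,215)), tri((408,42),(252,215)),tri((375,141),(252,82)))
from scipy.spatial.transform import Rotation as R
print(R.from_rotvec(get_obs()["orientation"]).as_matrix().round(3))
C=np.array([455.2,-271.5])
for th,d in ((.606,40),(.606,22),(.3,22),(0,22),(-.3,22),(-.6,22),(-.784,22.6)):
    u=np.array([np.cos(th),np.sin(th)]);n=np.array([-u[1],u[0]]); print(th,(C+68*u+d*n).round(1))
E
```

```text
(array([ 714.93963493, -265.93607796,  458.61406849]), np.float64(79.29459008325912)) (array([ 709.70500892, -255.82719379,  123.66654554]), np.float64(5.586026709460931)) (array([ 801.42814271, -317.8633953 ,  133.03371557]), np.float64(182.72395789117832)) (array([ 648.08823538, -216.68763142,  445.26429206]), np.float64(38.20936965692377))
[[ 0.92   0.392 -0.   ]
 [ 0.392 -0.92   0.001]
 [ 0.    -0.001 -1.   ]]
0.606 [ 488.3 -199.9]
0.606 [ 498.6 -214.7]
0.3 [ 513.7 -230.4]
0 [ 523.2 -249.5]
-0.3 [ 526.7 -270.6]
-0.6 [ 523.7 -291.7]
-0.784 [ 519.3 -303.5]
```

```bash
python3 -m jog '{"delta_rot": [[0,0,-1.168],[0,0,-1.168],[0,0,-1.168],[0,0,-1.168],[0,0,-1.168]], "translation": [[371,-249,0],[371,-249,0],[371,-249,0],[371,-249,0],[371,-249,0]], "hand": [-1,-1,-1,-1,-1]}'
```

```text
t: 0.6
ee_pos: [381.9, -363.6, 222.5]
orientation: [-2.629, -1.719, 0.0]
ft_force: [0.5, 0.6, 0.8]
width: 51.3
```

```bash
python3 -m jog '{"delta_rot": [[0,0,-0.418],[0,0,-0.418],[0,0,-0.418],[0,0,-0.418],[0,0,-0.418]], "translation": [[193,31,0],[193,31,0],[193,31,0],[193,31,0],[193,31,0]], "hand": [-1,-1,-1,-1,-1]}'
python3 -m jog '{"delta_rot": [[0,0,0],[0,0,0],[0,0,0],[0,0,0],[0,0,0]], "translation": [[0,0,50],[0,0,80],[0,0,80],[0,0,80],[0,0,80]], "hand": [-1,-1,-1,-1,-1]}'
python3 - <<'E'
from h import *
from scipy.spatial.transform import Rotation as R
o=get_obs();print(o["ee_pos"],o["width"],R.from_rotvec(o["orientation"]).as_matrix().round(3))
cv2.imwrite("pics/s1.png",cv2.resize(optics.get_image("side")[180:320,220:420,::-1],(800,560),interpolation=cv2.INTER_CUBIC))
E
```

```text
t: 1.1
ee_pos: [490.2, -197.6, 222.5]
orientation: [-2.215, -2.227, -0.002]
ft_force: [0.1, -0.4, -0.6]
width: 11.0
t: 1.6
ee_pos: [488.9, -202.5, 144.2]
orientation: [2.221, 2.219, 0.001]
ft_force: [0.1, -0.7, 0.7]
width: 0.4
[ 488.94058253 -202.54716366  144.23684009] 0.4137919416210732 [[ 0.001  1.     0.002]
 [ 1.    -0.001 -0.001]
 [-0.001  0.002 -1.   ]]
```

View pics/s1.png

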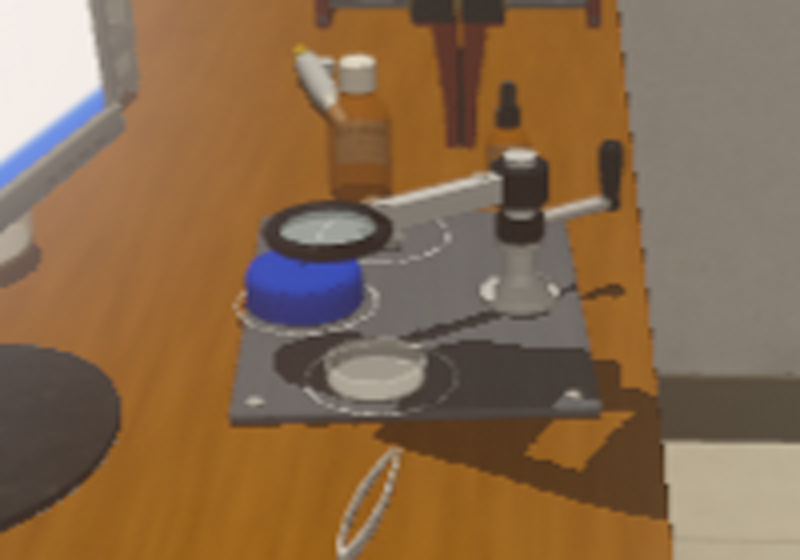

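The gripper is shut, tips slim, and poised beside the bar over the dish side. Next I descend and push in stages.

```bash
python3 -m jog '{"delta_rot": [[0,0,0],[0,0,0],[0,0,0],[0,0,0]], "translation": [[0,0,40],[0,0,59],[0,0,59],[0,0,59]], "hand": [-1,-1,-1,-1]}'
python3 -m jog '{"delta_rot": [[0,0,0],[0,0,0],[0,0,0],[0,0,0],[0,0,0]], "translation": [[-6,5,0],[-13,10,0],[-20,16,0],[-25,20,0],[-31,26,0]], "hand": [-1,-1,-1,-1,-1]}'
python3 -m jog '{"delta_rot": [[0,0,0],[0,0,0],[0,0,0],[0,0,0],[0,0,0]], "translation": [[-6,3,0],[-12,6,0],[-19,8,0],[-25,9,0],[-31,10,0]], "hand": [-1,-1,-1,-1,-1]}'
python3 -m jog '{"delta_rot": [[0,0,0],[0,0,0],[0,0,0],[0,0,0],[0,0,0]], "translation": [[-5,0,0],[-10,0,0],[-15,0,0],[-20,-1,0],[-25,-2,0]], "hand": [-1,-1,-1,-1,-1]}'
python3 - <<'E'
from h import *
cv2.imwrite("pics/t2.png",optics.get_image("top")[:,:,::-1])
im=cv2.imread("pics/t2.png")[180:325,290:500]
cv2.imwrite("pics/c2.png",cv2.resize(im,(798,551),interpolation=cv2.INTER_CUBIC))
E
```

```text
t: 2.05
ee_pos: [488.8, -202.1, 84.9]
orientation: [2.221, 2.22, 0.001]
ft_force: [0.8, 0.6, 0.9]
width: 0.2
t: 2.55
ee_pos: [513.9, -233.0, 83.7]
orientation: [-2.221, -2.22, 0.0]
ft_force: [-2.7, 1.5, 0.6]
width: 0.5
t: 3.05
ee_pos: [523.8, -263.9, 83.5]
orientation: [-2.221, -2.221, 0.0]
ft_force: [-1.7, 2.3, -0.5]
width: 0.6
t: 3.55
ee_pos: [522.1, -289.0, 83.8]
orientation: [2.221, 2.221, 0.0]
ft_force: [-0.4, 3.2, -0.3]
width: 0.5
```

View pics/c2.png

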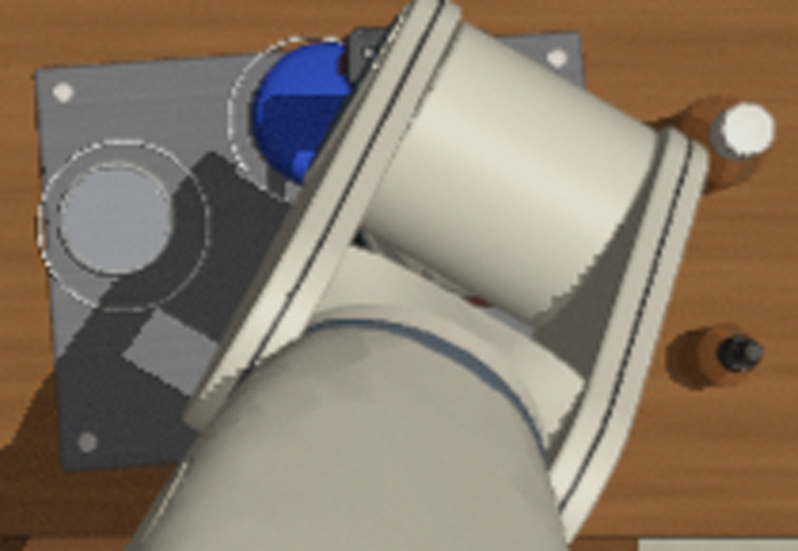

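The top view is blocked by the robot, but contact force shows that the bar is being pushed. I'll push a little more, then check with the side and wrist views.

```bash
python3 -m jog '{"delta_rot": [[0,0,0],[0,0,0],[0,0,0],[0,0,0]], "translation": [[-4,-1,0],[-8,-2,0],[-11,-3,0],[-11,-3,0]], "hand": [-1,-1,-1,-1]}'
python3 - <<'E'
from h import *
a=optics.get_image("side")[:,:,::-1];c=optics.calibration("wrist");b=optics.get_image("wrist")[:,:,::-1]
cv2.imwrite("pics/side3.png",a);cv2.imwrite("pics/w3.png",b)
print(c["intrinsics"],np.round(c["cam_to_world"],3).tolist())
a=cv2.resize(a[200:300,250:390],(400,286),interpolation=cv2.INTER_CUBIC)
b=cv2.resize(b,(400,300)); cv2.imwrite("pics/m3.png",np.vstack([a,b]))
E
```

```text
t: 4.0
ee_pos: [519.1, -300.3, 83.8]
orientation: [2.221, 2.221, -0.0]
ft_force: [0.5, 0.7, 0.5]
width: 0.5
[[371.64829954   0.         317.019951  ]
 [  0.         371.64829954 237.74450265]
 [  0.           0.           1.        ]] [[1.0, 0.0, 0.0, 519.226], [-0.0, 0.968, 0.25, -231.562], [-0.0, -0.25, 0.968, 245.963], [0.0, 0.0, 0.0, 1.0]]
```

View pics/m3.png

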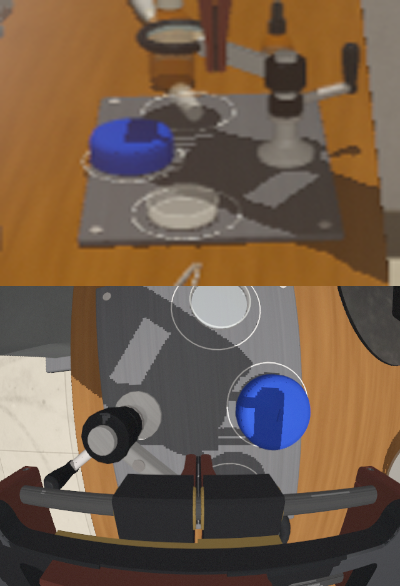

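```bash
python3 -m jog '{"delta_rot": [[0,0,0],[0,0,0],[0,0,0],[0,0,0],[0,0,0]], "translation": [[20,0,0],[20,0,-20],[20,0,-70],[20,0,-110],[20,0,-110]], "hand": [-1,-1,-1,-1,-1]}'
python3 - <<'E'
from h import *
a=optics.get_image("side")[:,:,::-1]
cv2.imwrite("pics/side4.png",a)
cv2.imwrite("pics/c4.png",cv2.resize(a[190:280,270:390],(800,600),interpolation=cv2.INTER_CUBIC))
E
```

```text
t: 4.6
ee_pos: [522.2, -280.3, 199.4]
orientation: [2.214, 2.215, 0.004]
ft_force: [0.7, 0.3, -0.8]
width: 0.5
```

View pics/c4.png

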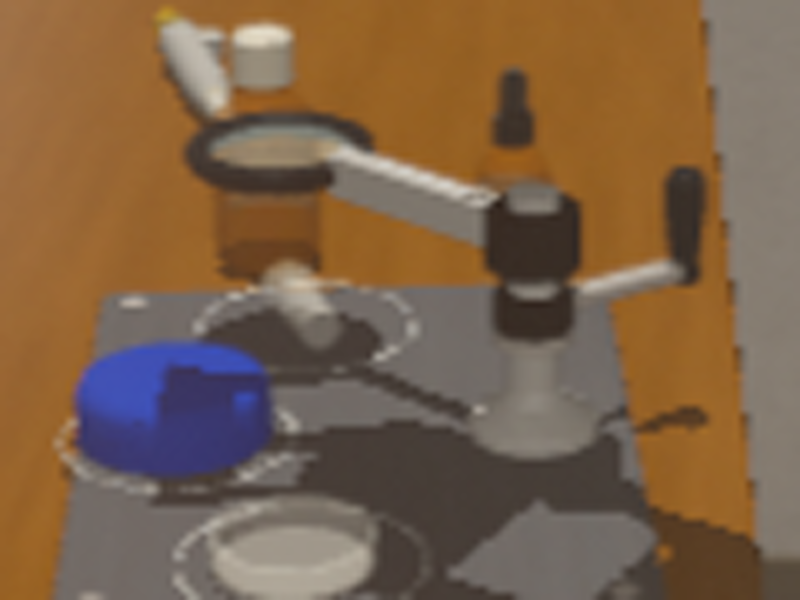

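The ring centre is at crop (279,153), the stopper mid at (303,305) and the column top at (533,190).

```bash
python3 - <<'E'
from h import *
g=lambda x,y,z: onz("side",x/6.667+270-.4,y/6.667+190-.4,z)
L=g(279,153,90);S=g(303,305,20);Ct=g(533,195,109)
C=np.array([455.2,-271.5])
for n,p in dict(L=L,S=S,C=Ct).items(): print(n,p,np.linalg.norm(p-C),np.arctan2(*(p-C)[::-1])-.072)
for a in (-.7,-.75,-.8,-.85,-.9):
    t=a+.072; l=C+140*np.array([np.cos(t),np.sin(t)]); u,v=proj("side",[*l,90]); print(a,(u-269.6)*6.667,(v-189.6)*6.667)
E
```

```text
L [ 561.02451281 -362.16042587] 139.34898755001674 -0.78037400531149
S [ 553.5409708  -366.69965447] 136.87191365987934 -0.8411688031562027
C [ 455.15161806 -267.46047052] 4.039819209169127 1.5107728761537422
-0.7 259.018066228283 160.22928024552618
-0.75 270.5980699456957 155.43573853777963
-0.8 282.7077407373004 150.8663786953181
-0.85 295.31760907238663 146.52797853719792
-0.9 308.39807159957485 142.4268150673156
```

The lens is at about -0.78 and the stopper at about -0.845, so I push roughly 4.5 mm more at the finger.

```bash
python3 -m jog '{"delta_rot": [[0,0,0],[0,0,0],[0,0,0],[0,0,0]], "translation": [[0,0,50],[0,0,90],[0,0,110],[0,0,110]], "hand": [-1,-1,-1,-1]}'
python3 -m jog '{"delta_rot": [[0,0,0],[0,0,0],[0,0,0],[0,0,0],[0,0,0]], "translation": [[-10,0,0],[-17,0,0],[-20,-1,0],[-23.5,-3,0],[-23.5,-3,0]], "hand": [-1,-1,-1,-1,-1]}'
python3 -m jog '{"delta_rot": [[0,0,0],[0,0,0],[0,0,0],[0,0,0],[0,0,0]], "translation": [[20,3,0],[20,3,-40],[20,3,-90],[20,3,-110],[20,3,-110]], "hand": [-1,-1,-1,-1,-1]}'
python3 - <<'E'
from h import *
a=optics.get_image("side")[:,:,::-1]
cv2.imwrite("pics/side5.png",a)
def ring(f):
    a=cv2.imread(f); g=cv2.cvtColor(a[190:280,270:390],cv2.COLOR_BGR2GRAY)
    m=(g<75).astype('uint8'); m[:,58:]=0; m[35:]=0; m[:12]=0
    n,l,s,c=cv2.connectedComponentsWithStats(m)
    for i in range(1,n):
        if s[i,4]>40: print(f,s[i],c[i], "centre crop px",(s[i,0]+s[i,2]/2)*6.667,(s[i,1]+s[i,3]/2)*6.667)
ring("pics/side4.png");ring("pics/side5.png")
E
```

```text
t: 5.05
ee_pos: [515.8, -277.2, 79.2]
orientation: [-2.215, -2.216, 0.004]
ft_force: [0.1, 0.5, -0.3]
width: 0.5
t: 5.55
ee_pos: [516.2, -303.9, 84.5]
orientation: [2.221, 2.22, 0.001]
ft_force: [1.0, 1.3, 0.4]
width: 0.5
t: 6.05
ee_pos: [520.9, -284.2, 197.7]
orientation: [2.217, 2.217, 0.003]
ft_force: [-0.7, -0.5, -0.7]
width: 0.2
pics/side4.png [ 28  16  28  13 136] [39.47058824 23.03676471] centre crop px 280.014 150.0075
pics/side5.png [ 28  16  24  13 114] [39.63157895 23.36842105] centre crop px 266.68 150.0075
```

The mask is unreliable here, so I'll move the arm aside for a clear top view.

```bash
python3 -m jog '{"delta_rot": [[0,0,0],[0,0,0],[0,0,0],[0,0,0],[0,0,0]], "translation": [[-276,-219,0],[-276,-219,0],[-276,-219,0],[-276,-219,0],[-276,-219,0]], "hand": [-1,-1,-1,-1,-1]}'
python3 -m jog '{"delta_rot": [[0,0,0],[0,0,0],[0,0,0]], "translation": [[-39,-31,0],[-79,-62,0],[-79,-62,0]], "hand": [-1,-1,-1]}'
python3 - <<'E'
from h import *
cv2.imwrite("pics/t6.png",optics.get_image("top")[:,:,::-1])
im=cv2.imread("pics/t6.png")[180:325,290:500]
cv2.imwrite("pics/c6.png",cv2.resize(im,(798,551),interpolation=cv2.INTER_CUBIC))
E
```

```text
t: 6.6
ee_pos: [361.4, -479.3, 191.8]
orientation: [-2.219, -2.219, -0.001]
ft_force: [0.9, 0.3, -0.6]
width: -0.1
t: 6.9
ee_pos: [297.4, -561.3, 191.7]
orientation: [-2.226, -2.214, 0.001]
ft_force: [-0.3, -0.2, -0.8]
width: 0.4
```

View pics/c6.png

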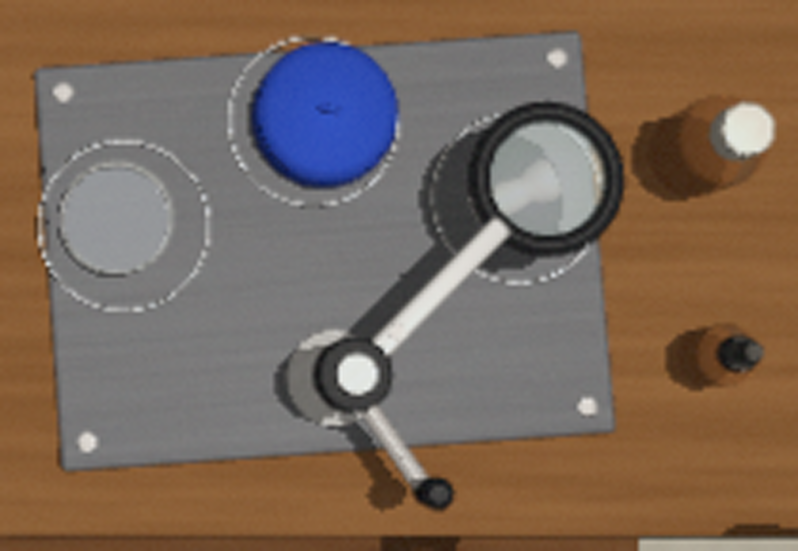

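The ring spans (470–622, 102–255), so its centre is at (546,178). Cap, dish, bottles and lever are unchanged.

```bash
python3 - <<'E'
from h import *
f=lambda x,y,z: onz("top",x/3.8+290-.4,y/3.8+180-.4,z)
C=np.array([455.2,-271.5])
a=lambda p:(np.linalg.norm(p-C),np.arctan2(*(p-C)[::-1])-.072)
im=cv2.imread("pics/t6.png")[200:255,405:460]; g=cv2.cvtColor(im,cv2.COLOR_BGR2GRAY)
m=(g<45).astype('uint8'); n,l,s,c=cv2.connectedComponentsWithStats(m)
for i in range(1,n):
    if s[i,4]>100:
        cnt=cv2.findContours((l==i).astype('uint8'),0,2)[0][0]; (u,v),r=cv2.minEnclosingCircle(cnt); print(s[i],u+405,v+200,r); p=onz("top",u+405,v+200,93); print("mask",p,a(p))
for z in (90,95): p=f(546,178.5,z); print(z,p,a(p))
# seat circle right: centre
p=f(517,198,8);print("seat",p,a(p))
for d in (-.84,-.855):
    t=d+.072; print(d, C+140*np.array([np.cos(t),np.sin(t)]))
E
```

```text
[  8   7  41  40 310] 433.04545402526855 226.59090995788574 20.435949325561523
mask [ 554.09176076 -369.11526716] (np.float64(138.95438362520196), np.float64(-0.8509023364208731))
90 [ 554.45672376 -370.20925179] (np.float64(139.98361904303638), np.float64(-0.8546326852286565))
95 [ 553.90548306 -369.15010954] (np.float64(138.8463765429696), np.float64(-0.8520234076182611))
seat [ 552.82348334 -371.67061093] (np.float64(139.87314178683508), np.float64(-0.8702751242257631))
-0.84 [ 555.90221047 -368.75772364]
-0.855 [ 554.43207053 -370.25725886]
```

The lens (554.1,-369.1) is within about 1.5 mm of the stopper (~554.2,-368.5), so it counts as centred. Next is the lever, starting with the finger on the -y side of the handle.

```bash
python3 -m jog '{"delta_rot": [[0,0,0],[0,0,0],[0,0,0],[0,0,0],[0,0,0]], "translation": [[217,100,0],[217,100,0],[217,100,0],[217,100,0],[217,100,0]], "hand": [-1,-1,-1,-1,-1]}'
python3 -m jog '{"delta_rot": [[0,0,0],[0,0,0],[0,0,0],[0,0,0],[0,0,0]], "translation": [[0,0,20],[0,0,65],[0,0,110],[0,0,118],[0,0,118]], "hand": [-1,-1,-1,-1,-1]}'
```

```text
t: 7.45
ee_pos: [401.8, -336.5, 192.4]
orientation: [-2.217, -2.221, -0.0]
ft_force: [0.4, 0.0, 1.1]
width: 0.6
t: 7.95
ee_pos: [400.6, -339.0, 74.1]
orientation: [-2.217, -2.219, 0.0]
ft_force: [0.5, 0.2, -0.1]
width: 0.3
```

```bash
python3 -m jog '{"delta_rot": [[0,0,0],[0,0,0],[0,0,0],[0,0,0],[0,0,0]], "translation": [[5,-3,0],[10,-5,0],[16,-8,0],[22,-11,0],[28,-14,0]], "hand": [-1,-1,-1,-1,-1]}'
python3 -m jog '{"delta_rot": [[0,0,0],[0,0,0],[0,0,0],[0,0,0],[0,0,0]], "translation": [[5,-1,0],[10,-2,0],[15,-3,0],[19,-3,0],[24,-3,0]], "hand": [-1,-1,-1,-1,-1]}'
python3 -m jog '{"delta_rot": [[0,0,0],[0,0,0],[0,0,0],[0,0,0],[0,0,0]], "translation": [[4,0,0],[8,1,0],[12,2,0],[16,3,0],[20,4,0]], "hand": [-1,-1,-1,-1,-1]}'
```

```text
t: 8.45
ee_pos: [387.7, -312.8, 76.5]
orientation: [2.221, 2.22, 0.0]
ft_force: [0.3, -1.2, 1.7]
width: 0.8
t: 8.95
ee_pos: [384.5, -288.5, 75.5]
orientation: [-2.221, -2.221, 0.0]
ft_force: [-1.9, -1.0, 0.1]
width: 0.5
t: 9.45
ee_pos: [388.8, -268.6, 75.7]
orientation: [-2.221, -2.221, -0.0]
ft_force: [-0.6, -1.7, 0.1]
width: 0.7
```

```bash
python3 -m jog '{"delta_rot": [[0,0,0],[0,0,0],[0,0,0],[0,0,0],[0,0,0]], "translation": [[3,0.5,0],[6,1.5,0],[8,2.5,0],[9,3,0],[9,3,0]], "hand": [-1,-1,-1,-1,-1]}'
python3 -m jog '{"delta_rot": [[0,0,0],[0,0,0],[0,0,0]], "translation": [[1.5,0.5,0],[3,1,0],[3,1,0]], "hand": [-1,-1,-1]}'
```

```text
t: 9.95
ee_pos: [391.7, -259.8, 75.7]
orientation: [-2.221, -2.221, -0.0]
ft_force: [-0.3, -0.5, 0.1]
width: 0.3
t: 10.25
ee_pos: [392.5, -257.8, 75.7]
orientation: [2.22, 2.222, -0.002]
ft_force: [-3.3, -6.7, -0.2]
width: 0.6
```

```bash
python3 -m jog '{"delta_rot": [[0,0,0],[0,0,0],[0,0,0]], "translation": [[1,0.5,0],[2,1,0],[2,1,0]], "hand": [-1,-1,-1]}'
python3 -m jog '{"delta_rot": [[0,0,0],[0,0,0],[0,0,0]], "translation": [[1,0.5,0],[2,1,0],[2,1,0]], "hand": [-1,-1,-1]}'
```

```text
t: 10.55
ee_pos: [392.8, -257.1, 75.8]
orientation: [2.218, 2.223, -0.005]
ft_force: [-11.2, -17.2, -1.1]
width: 0.5
t: 10.85
ee_pos: [394.8, -257.0, 76.2]
orientation: [2.214, 2.221, -0.006]
ft_force: [-11.1, -25.4, -1.0]
width: 0.4
```

There is firm stop contact: 28 N with no further advance. I back off, move clear and check.

```bash
python3 -m jog '{"delta_rot": [[0,0,0],[0,0,0],[0,0,0],[0,0,0],[0,0,0]], "translation": [[-10,-5,0],[-25,-10,0],[-28,-10,-30],[-28,-10,-80],[-28,-10,-120]], "hand": [-1,-1,-1,-1,-1]}'
python3 -m jog '{"delta_rot": [[0,0,0],[0,0,0],[0,0,0],[0,0,0],[0,0,0]], "translation": [[-270,-90,0],[-270,-90,0],[-270,-90,0],[-270,-90,0],[-270,-90,0]], "hand": [-1,-1,-1,-1,-1]}'
python3 -m jog '{"delta_rot": [[0,0,0],[0,0,0]], "translation": [[-40,-15,0],[-40,-15,0]], "hand": [-1,-1]}'
python3 - <<'E'
from h import *
print(get_obs()["qvel"].round(3) if hasattr(get_obs()["qvel"],'round') else get_obs()["qvel"])
cv2.imwrite("pics/t7.png",optics.get_image("top")[:,:,::-1])
im=cv2.imread("pics/t7.png")[180:325,290:500]
cv2.imwrite("pics/c7.png",cv2.resize(im,(798,551),interpolation=cv2.INTER_CUBIC))
E
```

```text
t: 11.35
ee_pos: [384.5, -280.9, 197.4]
orientation: [-2.222, -2.22, -0.001]
ft_force: [0.0, -0.4, -0.1]
width: 0.5
t: 11.85
ee_pos: [304.8, -519.7, 195.7]
orientation: [2.222, 2.221, 0.001]
ft_force: [1.2, 0.4, 0.3]
width: 0.3
t: 12.05
ee_pos: [288.8, -562.5, 195.5]
orientation: [2.224, 2.216, -0.002]
ft_force: [-0.3, -0.0, 0.0]
width: 0.5
[ 0.057 -0.037  0.084  0.027  0.007  0.046]
```

View pics/c7.png

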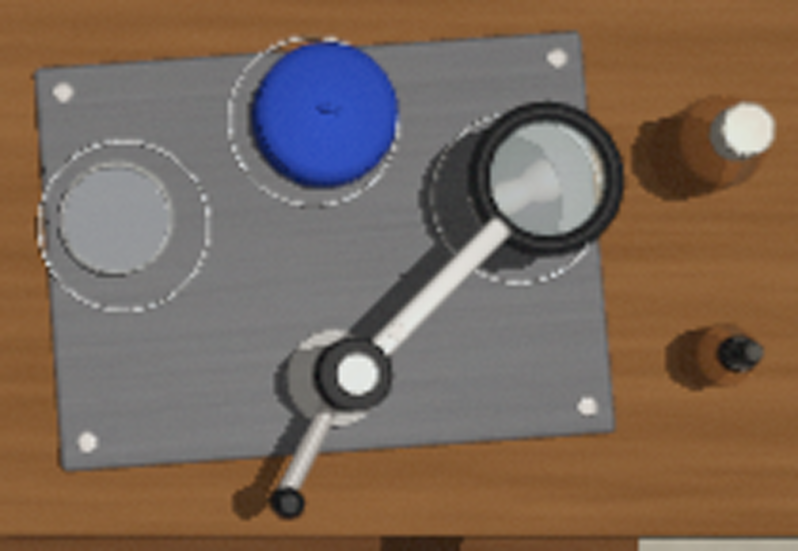

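The lens is unchanged over the stopper, and the handle is now at (288,502). I'll check the lever angle.

```bash
python3 - <<'E'
from h import *
f=lambda x,y,z: onz("top",x/3.8+290-.4,y/3.8+180-.4,z)
C=np.array([455.2,-271.5])
A=f(434,492,102)-C;B=f(288,502,102)-C
print(A,B,np.linalg.norm(A),np.linalg.norm(B),(np.arctan2(*A[::-1])-np.arctan2(*B[::-1]))%(2*np.pi))
a,b=cv2.imread("pics/t0.png") if 0 else cv2.imread("pics/top0.png"),cv2.imread("pics/t7.png")
d=cv2.absdiff(cv2.imread("pics/t6.png"),b).max(2)>40
print("changed px t6-t7 bbox",[ (s.tolist()) for s in cv2.connectedComponentsWithStats(d.astype('uint8')[150:330,220:520])[2][1:] if s[4]>6])
E
```

```text
[-58.02581514 -38.46459977] [-63.03472199  33.77452757] 69.61695668503783 71.51290015351368 1.0772640654230656
changed px t6-t7 bbox [[167, 137, 23, 28, 176], [131, 139, 26, 28, 323], [159, 138, 18, 26, 157], [261, 168, 33, 3, 76], [165, 175, 5, 3, 10], [178, 175, 7, 3, 13]]
```

```bash
python3 -c "
from workcell import ctrl; print(ctrl.close_job())"
```

```text
the job is handed in; nothing more can be done
None
```

I pushed the swing arm round in two stages until the lens was over the stopper. Then I pushed the clamp lever handle clockwise against its stop, backed the robot clear, and handed the job in at about 12 s.

**Lens:** the top view puts its centre at about (554, -369) mm. My stopper estimates, made from the starting top view and a later side view, range over (553.5 to 554.8, -366.7 to -370.0) mm. That is centred to within about 2.5 mm, which is close to the calibration accuracy. The view did not change there after the lever was closed.

**Lever:** the finger met a hard stop, with the force rising to about 28 N and no further advance. From the pictures the lever turned about 1.08 rad against the nominal 1.1. I put that small gap down to pixel-picking error, since the first handle reading was also about 2 mm off in radius.

**Other things:** the cap, dish and both bottles look unmoved in the top views before and after. I did not check the tweezers separately; the robot stayed well away from them.

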